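Straighten the lid on the parts dish

TASK

The flat lid of the larger round parts dish has been left askew, so that grit gets at the bearing balls. Take it by its upright tab and raise the tab side about a finger's width first, while the opposite side still rests on the dish; then lift the whole lid just clear of the rim (at least a centimetre, but no more than five), bring it over the middle of the dish and lower it all the way onto the rim before letting go, so that it lies flat and centred and covers the dish.

Things in the scene. Friction and masses are not known exactly. Their poses are not given: they have to be found in the camera images.
- lid_mid (a point): The loose lid: a flat round steel plate 120 mm across and 5 mm thick, about 0.14 kg, with one upright black plastic tab at its edge. This point is the plate's centre, half-way through its thickness. z points up out of its top face, x from the centre towards the tab. The lid starts flat on the rim of the larger dish, 16 to 25 mm off centre; its tab points away from the robot (+x) within 45 degrees. The smaller lidded dish (lid 82 mm across, no rubber foot) is a bystander.
- lid_tab (a point): Centre of the lid's tab, the place to grip: an upright black plastic bar 12 mm thick (along the lid's x), 28 mm wide (along the lid's y) and 26 mm tall above the plate's top face; this point is half-way up it, 48 mm from the lid's centre and 13 mm above the plate's top face. Axes as lid_mid. The plate reaches 6 mm farther out than the tab.
- lid_far (a point): Point on the lid's lower edge diametrically opposite the tab, 60 mm from the lid's centre, at the underside of the plate. Axes as lid_mid.
- dish_mouth (a point): Centre of the mouth, at rim height, of the larger round aluminium parts dish: 100 mm across its rim outside, 94 mm inside, 26 mm tall. It stands in the middle of its own round black rubber foot, 150 mm across and 4 mm thick, which shows beside the askew lid on most sides; the dish is fixed to the bench and does not move. z points up. A seated lid has its underside at this height, so lid_mid 2.5 mm above it.
There are look-alikes about, which are no part of the job. What is shaped like the part that bears dish_mouth but pink is not meant.

How it is judged:
By the outcome, as a careful person would: the job done as asked, in the order asked, and still so for the second after the job is handed in, with the robot touching nothing.
It also fails if it takes over 32 s, if anything falls off the work surface, if the arm or the gripper's body presses on something with over 40 N, if the wrist force passes 120 N, or if a joint passes its speed limit or range.

ROBOT

A 6-joint arm with a two-finger parallel gripper is mounted at the origin on the work surface. World frame = base frame: x ahead of the robot, y to its left, z up, the work surface at z = 0. Lengths are in mm, angles in rad, forces in N, time in s.
With the tool pointing down it reaches from about 250 to 725 mm from the base axis. Payload 4 kg.
Tool frame: the origin (TCP) lies midway between the tips of the shut fingers; the grasp point (between the pads) lies 19 mm behind it; z points along the fingers, y is the line along which they close (so a half turn about z gives the same grasp; the last joint's range is limited). The gripper opens to 85 mm and grips with 20 to 120 N. Pads are 22 mm wide; open, the fingers measure 114 mm over their backs; the gripper's body (76 mm by 85 mm) begins 54 mm behind the grasp point. The pads swing forward as they close: fully open they stand 13 mm farther back than shut.
Start: joints at [-1.267, 0.241, 0.005, 1.335, 0, 1.571], TCP at [149.572, -477.103, 231.306] pointing down, gripper open.
Joint ranges: [-2.72, 2.72], [-1.05, 1.87], [-1.09, 1.28], [-1.99, 2.15], [-1.42, 1.44], [-3.14, 3.14]. Speed limits (rad/s): [2.79, 2.79, 3.14, 3.14, 3.14, 3.14].

INTERFACE

Orientations are given as a unit quaternion [w, x, y, z].
In Python, from plant import bot, eyes gives the robot as it stands.
- The arm moves only by the tool arm_command, never from a script. Its argument "steps" is a list of rows, each a list of 6 numbers: the shift along the tool's x, y, z each as a share of 250 mm, from -1 to 1, then the turn, a rotation vector about the tool's x, y, z each as a share of 180 degrees, from -1 to 1. In form: [[dx, dy, dz, wx, wy, wz], ...]. A call has 1 to 20 rows; each row shifts and turns the commanded pose from where the row before left it, along the tool's axes as they then stand; what a row does not reach is not made up. A row lasts 1/10 s, in which the tool goes at most 50 mm and 8.59 degrees, less where a joint would pass 70% of its speed; a pose out of reach is approached as far as the arm can. A call with a number of a shift or a turn outside -1 to 1 is refused whole. A call with a gripper value outside its range is refused whole. "fingers" is the closure, from 0 (fully open) to 1 (shut), set as the call begins (left out, the last holds). The fingers move at their own pace and stop on an object; "grip_force" is the grip in N (left out, the last holds). Time passes only in rows, so rows that do not move let the fingers close. It gives the time, the measured TCP pose, the force, the opening and the grip force at its end, in the units of the state.
- bot.observe(): the state, without advancing time (a new reading comes with each control period).
- eyes.grab_frame(name): name is "scene" or "top"; returns (picture, depth): 400x640x3 uint8, red, green, blue; 400x640 float32, mm along the optical axis (not along the pixel's ray), 0 where there is no reading.
- eyes.get_calibration(name): a dict with "fx", "fy", "cx", "cy" (pixels), "rvec" (rotation vector, rad) and "tvec" (3), from world to camera coordinates, as OpenCV has them. Camera axes: x right, y down, z forward; pixel columns grow to the right and rows downward; lengths in mm; the calibration is good to about 2 mm. A picture is of the moment at which its call begins. get_calibration takes no time and is no camera call.
- bot.close_job(): hands the job in; it is judged then, once.
The state is a dict: "time_s": time; "joint_pos": joint angles; "qd": joint speeds; "joint_efforts": joint torques, N m; "tcp_pos": TCP position; "ee_rot": TCP orientation; "ft_force": force on the tool from outside, world axes, zero at the start; "torque": the same for the moment, N m; "finger_gap": finger opening in mm; "grasp_force": force on a finger pad.
Only numpy, scipy, OpenCV 4.12 (cv2) and the standard library are available. Lean on these libraries where they do the work, as an engineer would, in place of code of your own. Each camera call takes 0.05 s, during which the arm holds its last target. There are 200 camera calls.

## Working session

There is one attempt and no reset: what is moved stays moved. The work goes in short steps, Python scripts to look and compute and a tool call to move; the robot and the scene stay as the last step left them, time stands still between calls to the robot, and variables do not carry over. Pictures are saved under pics/ and viewed, at most 10 in all, crops included, and the job is handed in when it is done.

Besides the shell and the picture viewer there is one more tool, called as name(argument=value, ...) on one line, values as JSON. arm_command: Moves the arm, as the interface text tells. Shift numbers are shares of 250 mm and turn numbers shares of 180 degrees, none past 1 either way. Its arguments: {"type":"object","properties":{"steps":{"type":"array","items":{"type":"array","items":{"type":"number"}}},"fingers":{"type":"number"},"grip_force":{"type":"number"}},"required":["steps"]}

```bash
mkdir -p pics; ls; cat > h.py <<'E'
import numpy as np, cv2
from plant import bot, eyes
def cam(n):
    c=eyes.get_calibration(n); R=cv2.Rodrigues(np.array(c['rvec'],float))[0]; return c,R,np.array(c['tvec'],float).ravel()
def ray(n,u,v,z):
    c,R,t=cam(n); C=-R.T@t; d=R.T@np.array([(u-c['cx'])/c['fx'],(v-c['cy'])/c['fy'],1]); return C+d*(z-C[2])/d[2]
def proj(n,p):
    c,R,t=cam(n); q=R@np.array(p,float)+t; return c['fx']*q[0]/q[2]+c['cx'],c['fy']*q[1]/q[2]+c['cy']
def cloud(n,D):
    c,R,t=cam(n); v,u=np.mgrid[:D.shape[0],:D.shape[1]]
    P=np.stack([(u-c['cx'])/c['fx']*D,(v-c['cy'])/c['fy']*D,D],-1); return (P-t)@R
E
python3 - <<'E'
from h import *
for n in ('top','scene'):
    p,d=eyes.grab_frame(n); np.savez('f_'+n,p=p,d=d); cv2.imwrite(f'pics/{n}1.png',p[:,:,::-1])
    c,R,t=cam(n); print(n,c['fx'],-R.T@t)
print(bot.observe())
E
```

```text
pics
top 432.6455058472415 [ 292.99969246  138.94052298 1026.37751938]
scene 515.6513894691765 [1365.63360644   52.16970812 1177.81825641]
{'time_s': 0.1, 'joint_pos': array([-1.26703001e+00,  2.41336378e-01,  3.83521954e-03,  1.33520358e+00,
       -5.20736006e-05,  1.57080508e+00]), 'qd': array([-0.00041145, -0.00143341,  0.00338877, -0.00040045, -0.00018451,
       -0.00020587]), 'joint_efforts': array([-5.10485079e-04, -3.73138726e+01,  2.53010345e+01,  1.08510713e-02,
        1.00986406e-05,  2.87795835e-06]), 'tcp_pos': array([ 149.36989537, -476.5607854 ,  230.49355803]), 'ee_rot': array([-9.39280294e-04,  9.88488117e-01,  1.51295510e-01, -1.70112306e-04]), 'ft_force': array([-0.32620673, -0.55472623,  0.90540492]), 'torque': array([-0.05340336,  0.04172558,  0.02219176]), 'grasp_force': 0.0, 'finger_gap': 85.37507131053314}
```

View pics/top1.png

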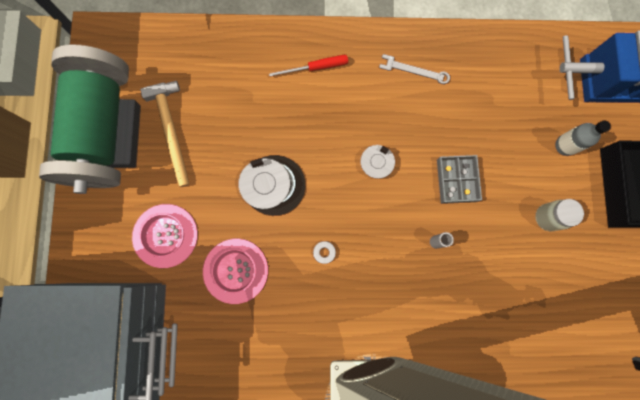

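View pics/scene1.png

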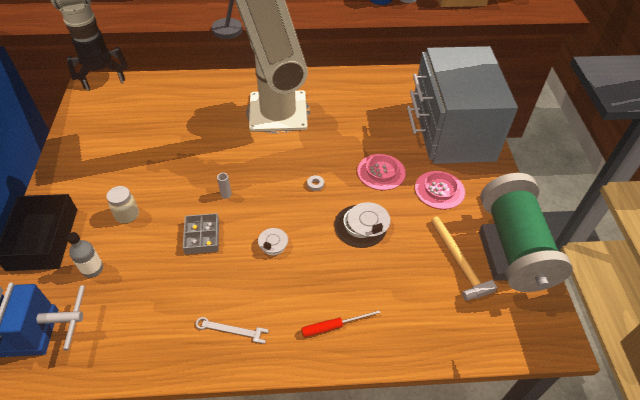

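Top view: the dish with the askew lid on a black foot is at about (267,184). The small lidded dish without a foot is at (378,161), and the pink-footed open dishes are at (165,235) and (235,270). The one at (267,184) fits, because it is the larger lid and has a black rubber foot. I'll measure it and confirm with a crop.

```bash
python3 - <<'E'
from h import *
out=[]
for n,(x0,y0,x1,y1) in (('top',(222,140,322,225)),('scene',(320,185,410,260))):
    f=np.load(f'f_{n}.npz'); p,d=f['p'],f['d']; P=cloud(n,d)
    c=p[y0:y1,x0:x1]; hsv=cv2.cvtColor(c,cv2.COLOR_RGB2HSV)
    z=P[y0:y1,x0:x1,2]; 
    print(n,'zhist',np.histogram(z,bins=np.arange(-10,80,5)))
    gray=(hsv[...,1]<60)&(hsv[...,2]>120)&(z>20)
    k,l,s,cc=cv2.connectedComponentsWithStats(gray.astype(np.uint8)); i=1+np.argmax(s[1:,4]); m=(l==i)
    print('lidmask',s[i],cc[i]+[x0,y0], 'z med',np.median(z[m]))
    blk=(hsv[...,2]<75)
    tab=blk&(z>38)
    v,u=np.nonzero(tab); print('tab px',len(u),u.mean()+x0,v.mean()+y0, P[y0:y1,x0:x1][tab].mean(0),P[y0:y1,x0:x1][tab].max(0))
    foot=blk&(z<20); 
    X=P[y0:y1,x0:x1][foot]; print('foot bbox',np.percentile(X,[1,50,99],axis=0))
    b=cv2.resize(c[:,:,::-1],None,fx=5,fy=5,interpolation=cv2.INTER_CUBIC)[:,:500]; 
    out.append(cv2.copyMakeBorder(b,0,425-b.shape[0] if b.shape[0]<425 else 0,0,0,cv2.BORDER_CONSTANT))
cv2.imwrite('pics/crop.png',cv2.resize(np.hstack(out),None,fx=.8,fy=.8))
E
```

```text
top zhist (array([  16, 2280, 3657,  378,   18,   12,   30,  494, 1427,   70,    8,
          7,   14,   53,    3,    0,    0]), array([-10,  -5,   0,   5,  10,  15,  20,  25,  30,  35,  40,  45,  50,
        55,  60,  65,  70,  75]))
lidmask [  17   19   56   50 2019] [265.32342744 184.04259534] z med 31.324464866834898
tab px 67 258.76119402985074 163.8955223880597 [527.0961642  257.40778862 112.89629796] [ 549.65945576  277.17531867 1026.37751938]
foot bbox [[4.29934177e+02 1.56572246e+02 2.76810261e-01]
 [4.81143417e+02 1.87145878e+02 4.41615443e+00]
 [5.71139389e+02 2.57218507e+02 8.51622110e+00]]
scene zhist (array([ 132, 2431, 2520,  371,   30,   21,   37,  431,  618,   59,   14,
          8,   19,   27,    5,    0,    0]), array([-10,  -5,   0,   5,  10,  15,  20,  25,  30,  35,  40,  45,  50,
        55,  60,  65,  70,  75]))
lidmask [  23   18   47   34 1100] [366.53727273 218.64909091] z med 30.682414591840544
tab px 56 376.01785714285717 228.44642857142856 [593.37241153 255.15697758 111.6192987 ] [1365.63360644  279.10883082 1177.81825641]
foot bbox [[472.78450541 162.93492218  -2.05707178]
 [542.25873462 197.37631333   4.0088839 ]
 [564.17830444 275.35841695   9.26936119]]
```

View pics/crop.png

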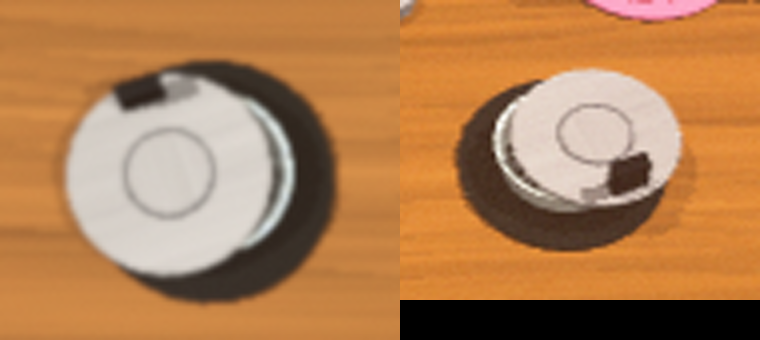

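```bash
cat >> h.py <<'E'
from scipy.optimize import least_squares
def fitc(P,r,c0,tols=(15,8,4,3,3)):
    c=np.array(c0,float)
    for t in tols:
        e=np.abs(np.hypot(*(P-c).T)-r)<t
        c=least_squares(lambda q:np.hypot(*(P[e]-q).T)-r,c,loss='soft_l1').x
    return c,e.sum(),np.std(np.hypot(*(P[e]-c).T)-r)
def edges(n,mask,z):
    cs,_=cv2.findContours(mask.astype(np.uint8),cv2.RETR_EXTERNAL,cv2.CHAIN_APPROX_NONE)
    c=max(cs,key=cv2.contourArea)[:,0]; M=c.mean(0)
    return np.array([ray(n,*q,z)[:2] for q in c])
def masks(n,p,d):
    hsv=cv2.cvtColor(p,cv2.COLOR_RGB2HSV); P=cloud(n,d); z=P[...,2]
    reg=(np.hypot(P[...,0]-495,P[...,1]-205)<130)&(d>0)
    blk=(hsv[...,2]<75)&reg; gray=(hsv[...,1]<60)&(hsv[...,2]>110)&reg
    return blk,gray,z,P
E
python3 - <<'E'
from h import *
for n in ('top','scene'):
    f=np.load(f'f_{n}.npz'); p,d=f['p'],f['d']; blk,gray,z,P=masks(n,p,d)
    m=P[gray&(z>25)]; print(n,'lid med',np.median(m,axis=0))
    print('lid',fitc(edges(n,gray&(z>24),31),60,np.median(m,axis=0)[:2]))
    # tilt check
    A=m[np.abs(m[:,2]-31)<6]; print('plane',np.linalg.lstsq(np.c_[A[:,:2]-[495,215],np.ones(len(A))],A[:,2],rcond=None)[0])
    print('foot',fitc(edges(n,blk&(z<22),4),75,(490,205)))
    v,u=np.nonzero(blk&(z>40)); print('tab top px',u.mean(),v.mean(),np.median(P[v,u],axis=0), 'ray z50',ray(n,u.mean(),v.mean(),50))
E
```

```text
top lid med [496.50823964 246.46474113  31.36684179]
lid (array([499.28061202, 248.61725165]), np.int64(132), np.float64(1.1838855384809381))
plane [-4.12389278e-04  4.96559799e-03  3.11304565e+01]
foot (array([499.0398951 , 215.48256813]), np.int64(34), np.float64(1.4457013084505943))
tab top px 256.55555555555554 162.57142857142858 [542.21650419 264.55024081  56.28876405] ray z50 [543.22311045 265.5732405   50.        ]
scene lid med [500.71138968 245.24018043  30.78842324]
lid (array([503.02103347, 248.43645977]), np.int64(91), np.float64(1.2869441343344061))
plane [-3.97771439e-04  6.45525452e-03  3.05703599e+01]
foot (array([486.03839451, 231.43654386]), np.int64(48), np.float64(1.2780192704342652))
tab top px 377.0 227.90384615384616 [549.45350201 266.38457841  53.75475695] ray z50 [548.59143959 266.74267973  50.        ]
```

```bash
cat >> h.py <<'E'
def footfit(n,p,d,c0=(490,220)):
    blk,gray,z,P=masks(n,p,d)
    blk=cv2.morphologyEx((blk&(z<22)).astype(np.uint8),cv2.MORPH_OPEN,np.ones((3,3)))
    near=cv2.dilate((gray|((z>22)&(z<200))).astype(np.uint8),np.ones((9,9)))>0
    cs,_=cv2.findContours(blk,cv2.RETR_EXTERNAL,cv2.CHAIN_APPROX_NONE)
    c=max(cs,key=cv2.contourArea)[:,0]; c=np.array([q for q in c if not near[q[1],q[0]]])
    E=np.array([ray(n,*q,4)[:2] for q in c])
    return fitc(E,75,c0,(40,20,8,4,3)),len(E), least_squares(lambda q:np.hypot(*(E-q[:2]).T)-q[2],[*c0,75],loss='soft_l1').x
E
python3 - <<'E'
from h import *
for n in ('top','scene'):
    f=np.load(f'f_{n}.npz'); print(n,footfit(n,f['p'],f['d']))
E
```

```text
top ((array([501.97637608, 231.99605562]), np.int64(77), np.float64(1.3700038096817404)), 87, array([500.58292717, 227.34988131,  71.01503646]))
scene ((array([486.72651244, 231.13121619]), np.int64(16), np.float64(0.7692459321651095)), 16, array([474.23468571, 232.55293065,  87.43668871]))
```

```bash
python3 - <<'E'
from h import *
import h
src=masks
for T in (60,75,90,105):
    def mk(n,p,d):
        b,g,z,P=src(n,p,d); hsv=cv2.cvtColor(p,cv2.COLOR_RGB2HSV)
        return (hsv[...,2]<T)&(np.hypot(P[...,0]-495,P[...,1]-220)<130),g,z,P
    h.masks=mk
    for n in ('top','scene'):
        f=np.load(f'f_{n}.npz'); print(T,n,[np.round(x,1) for x in footfit(n,f['p'],f['d'],(495,230))[0]],footfit(n,f['p'],f['d'],(495,230))[1:])
f=np.load('f_top.npz'); g=cv2.cvtColor(f['p'],cv2.COLOR_RGB2GRAY)
print('row185',g[185,280:315]); print('rim y',ray('top',295,185,26)); print('foot R',ray('top',306,185,4)); print([ray('top',276,v,4) for v in(155,215)])
f=np.load('f_scene.npz'); g=cv2.cvtColor(f['p'],cv2.COLOR_RGB2GRAY); print('scene row224',g[224,328:352]); print(ray('scene',334,224,4)); 
E
```

```text
60 top [array([500.8, 234.4]), np.int64(62), np.float64(1.3)] (80, array([500.85903711, 227.73699327,  69.29767598]))Traceback (most recent call last):
  File "<stdin>", line 10, in <module>
  File "h.py", line 33, in footfit
    c=max(cs,key=cv2.contourArea)[:,0]; c=np.array([q for q in c if not near[q[1],q[0]]])
      ~~~^^^^^^^^^^^^^^^^^^^^^^^^
ValueError: max() iterable argument is empty
```

```bash
python3 - <<'E'
from h import *
import h
src=masks
for T in (75,90,105):
    def mk(n,p,d):
        b,g,z,P=src(n,p,d); hsv=cv2.cvtColor(p,cv2.COLOR_RGB2HSV)
        return (hsv[...,2]<T)&(np.hypot(P[...,0]-495,P[...,1]-220)<130),g,z,P
    h.masks=mk
    for n in ('top','scene'):
        f=np.load(f'f_{n}.npz'); a=footfit(n,f['p'],f['d'],(495,230)); print(T,n,a)
f=np.load('f_top.npz'); g=cv2.cvtColor(f['p'],cv2.COLOR_RGB2GRAY)
print('row185',g[185,280:315]); print('rim y',ray('top',295,185,26)); print('foot R',ray('top',306,185,4)); print([ray('top',276,v,4) for v in(155,215)])
f=np.load('f_scene.npz'); g=cv2.cvtColor(f['p'],cv2.COLOR_RGB2GRAY); print('scene row224',g[224,328:352]); print(ray('scene',334,224,4)); 
E
```

```text
75 top ((array([501.97637608, 231.99605562]), np.int64(77), np.float64(1.3700038094189568)), 87, array([500.58292718, 227.34988133,  71.01503647]))
75 scene ((array([486.72651244, 231.13121618]), np.int64(16), np.float64(0.7692459321278637)), 16, array([474.23468009, 232.55293134,  87.43669432]))
90 top ((array([502.25573318, 231.08279236]), np.int64(81), np.float64(1.2759182547142194)), 89, array([500.76268981, 227.19670912,  71.6373955 ]))
90 scene ((array([500.78440116, 231.91892226]), np.int64(62), np.float64(1.3886206423373575)), 65, array([503.96016411, 229.01550995,  71.56157429]))
105 top ((array([502.0331334, 230.077222 ]), np.int64(87), np.float64(1.3826657257759107)), 93, array([500.785591  , 226.5383137 ,  72.00416647]))
105 scene ((array([502.18462292, 230.99719224]), np.int64(64), np.float64(1.2446510302801337)), 65, array([504.47538238, 228.68308833,  72.36915884]))
row185 [212 213 213 214 214 215 213 212 206 176 110  92 130 189 204 120  46  41
  40  40  40  41  44  49  55  77 114 142 150 150 151 150 150 150 150]
rim y [495.83604296 177.30162231  26.        ]
foot R [500.462288  151.7148021   4.       ]
[array([574.2959085 , 225.00819044,   4.        ]), array([427.37851095, 222.40537757,   4.        ])]
scene row224 [151 153 151 146 143 113  83  62  60  57  55  53  55  51  50  52 176 218
 149  82  92 192 214 217]
[495.2909228  155.12216902   4.        ]
```

```bash
cat >> h.py <<'E'
from scipy.spatial.transform import Rotation as Ro
def pose():
    o=bot.observe(); q=o['ee_rot']; return np.array(o['tcp_pos']),Ro.from_quat([q[1],q[2],q[3],q[0]]),o
def goal_rot(deg): # tool down, tool y at world angle deg
    a=np.radians(deg); y=np.array([np.cos(a),np.sin(a),0]); z=np.array([0,0,-1.]); return Ro.from_matrix(np.c_[np.cross(y,z),y,z])
def delta(pg,Rg):
    p,R,o=pose(); return R.inv().apply(np.array(pg)-p)/250,(R.inv()*Rg).as_rotvec()/np.pi
E
python3 - <<'E'
from h import *
p,R,o=pose(); G=goal_rot(21); w=(R.inv()*G).as_rotvec()/20; print(np.degrees(w*20))
A=np.zeros((3,3)); Q=R
for i in range(20): A+=Q.as_matrix(); Q=Q*Ro.from_rotvec(w)
s=np.linalg.solve(A,np.array([545.7,265.9,150])-p); print(s/250,w/np.pi)
E
```

```text
[-8.63110757e-02 -8.70204299e-02 -9.35959394e+01]
[ 1.88545216e-01 -1.29201776e-04  1.61448841e-02] [-2.39752988e-05 -2.41723416e-05 -2.59988721e-02]
```

arm_command(steps=[[0.1885,0,0.016,0,0,-0.026],[0.1885,0,0.016,0,0,-0.026],[0.1885,0,0.016,0,0,-0.026],[0.1885,0,0.016,0,0,-0.026],[0.1885,0,0.016,0,0,-0.026],[0.1885,0,0.016,0,0,-0.026],[0.1885,0,0.016,0,0,-0.026],[0.1885,0,0.016,0,0,-0.026],[0.1885,0,0.016,0,0,-0.026],[0.1885,0,0.016,0,0,-0.026],[0.1885,0,0.016,0,0,-0.026],[0.1885,0,0.016,0,0,-0.026],[0.1885,0,0.016,0,0,-0.026],[0.1885,0,0.016,0,0,-0.026],[0.1885,0,0.016,0,0,-0.026],[0.1885,0,0.016,0,0,-0.026],[0.1885,0,0.016,0,0,-0.026],[0.1885,0,0.016,0,0,-0.026],[0.1885,0,0.016,0,0,-0.026],[0.1885,0,0.016,0,0,-0.026]], fingers=0.3)

```text
time_s: 2.1
tcp_pos: [545.7, 266.7, 150.4]
ee_rot: [-0.0, 0.565, 0.825, -0.0]
ft_force: [0.9, -0.1, -0.1]
finger_gap: 59.6
grasp_force: 0.0
```

arm_command(steps=[[0,0,0,0,0,0],[0,0,0,0,0,0]])

```text
time_s: 2.3
tcp_pos: [545.3, 266.0, 150.4]
ee_rot: [-0.0, 0.565, 0.825, -0.001]
ft_force: [0.0, 0.9, 0.3]
finger_gap: 59.8
grasp_force: 0.0
```

```bash
python3 - <<'E'
from h import *
p,R,o=pose(); print(p,o['time_s'],o['finger_gap'],o['joint_pos'],delta([545.7,265.9,90],goal_rot(21)))
P,d=eyes.grab_frame('scene'); cv2.imwrite('pics/s2.png',cv2.resize(P[130:280,270:470,::-1],None,fx=4,fy=4,interpolation=cv2.INTER_CUBIC))
E
```

```text
[545.28342453 265.95993984 150.42712357] 2.3 59.80921580238058 [ 4.54010200e-01  4.95527245e-01  1.65322337e-01  1.24237951e+00
 -4.26912601e-04  1.65557998e+00] (array([-0.00068554,  0.00188938,  0.241706  ]), array([-0.00055537,  0.00018435,  0.00086191]))
```

View pics/s2.png

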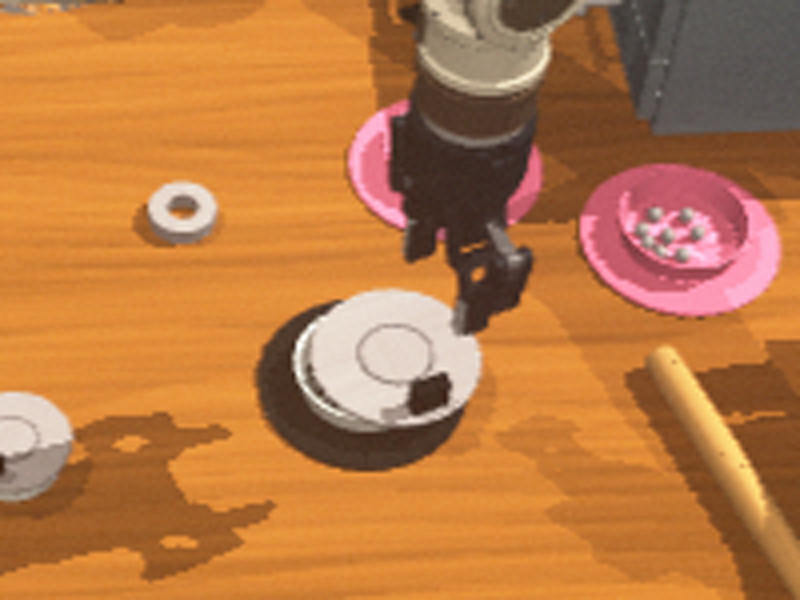

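arm_command(steps=[[0,0.001,0.15,0,0,0],[0,0.001,0.15,0,0,0],[0,0,0.1,0,0,0],[0,0,0.04,0,0,0],[0,0,0.02,0,0,0],[0,0,0,0,0,0],[0,0,0,0,0,0]])

```text
time_s: 3.05
tcp_pos: [548.2, 265.2, 38.0]
ee_rot: [0.001, 0.567, 0.824, 0.001]
ft_force: [0.5, 0.4, 0.6]
finger_gap: 59.7
grasp_force: 0.0
```

arm_command(steps=[[0,0,0,0,0,0],[0,0,0,0,0,0],[0,0,0,0,0,0],[0,0,0,0,0,0],[0,0,0,0,0,0],[0,0,0,0,0,0],[0,0,0,0,0,0]], fingers=1, grip_force=60)

```text
time_s: 3.75
tcp_pos: [547.0, 265.4, 37.1]
ee_rot: [0.0, 0.566, 0.824, 0.001]
ft_force: [-1.1, -0.1, 5.9]
finger_gap: 10.6
grasp_force: 60.0
```

```bash
python3 - <<'E'
from h import *
p,R,o=pose(); print(p,o['time_s'],o['finger_gap'],o['grasp_force'],o['ft_force'])
for n in ('top','scene'):
    P,d=eyes.grab_frame(n); np.savez('g_'+n,p=P,d=d)
    blk,gray,z,X=masks(n,P,d); print(n,'lid',fitc(edges(n,gray&(z>24)&(z<38),31),60,(501,248)))
P=np.load('g_scene.npz')['p']
cv2.imwrite('pics/s3.png',cv2.resize(P[150:270,300:440,::-1],None,fx=5,fy=5,interpolation=cv2.INTER_CUBIC))
E
```

```text
[547.00533899 265.38410453  37.13629974] 3.75 10.574491185967187 60.04540801048279 [-1.10830031 -0.13912499  5.92501092]Traceback (most recent call last):
  File "<stdin>", line 5, in <module>
  File "h.py", line 21, in edges
    c=max(cs,key=cv2.contourArea)[:,0]; M=c.mean(0)
      ~~~^^^^^^^^^^^^^^^^^^^^^^^^
ValueError: max() iterable argument is empty
```

arm_command(steps=[[0,-0.0017,-0.0138,-0.0106,0,0],[0,-0.0017,-0.0138,-0.0106,0,0],[0,-0.0017,-0.0138,-0.0106,0,0],[0,-0.0017,-0.0138,-0.0106,0,0],[0,-0.0017,-0.0138,-0.0106,0,0],[0,0,0,0,0,0],[0,0,0,0,0,0],[0,0,0,0,0,0]])

```text
time_s: 4.6
tcp_pos: [543.4, 263.7, 53.0]
ee_rot: [0.047, 0.564, 0.821, 0.068]
ft_force: [-0.7, 0.1, 0.6]
finger_gap: 10.5
grasp_force: 59.6
```

```bash
python3 - <<'E'
from h import *
p,R,o=pose(); print(p,R.as_matrix()[:,2],o['time_s'],o['finger_gap'],o['grasp_force'],o['ft_force'],o['torque'])
P,d=eyes.grab_frame('scene'); X=cloud('scene',d); hsv=cv2.cvtColor(P,cv2.COLOR_RGB2HSV)
l=np.array([np.cos(np.radians(21)),np.sin(np.radians(21))]); L=p[:2]-48*l
q=(X[...,:2]-L)@l; w=(X[...,:2]-L)@[-l[1],l[0]]
m=(hsv[...,1]<80)&(hsv[...,2]>60)&(abs(q)<60)&(abs(w)<45)&(X[...,2]>20)&(X[...,2]<60)
A=np.c_[q[m],w[m],np.ones(m.sum())]; z=X[m][:,2]
for _ in range(4):
    s=np.linalg.lstsq(A,z,rcond=None)[0]; k=abs(A@s-z)<4; A,z=A[k],z[k]
print('plane',s,'deg',np.degrees(np.arctan(s[:2])),len(z),'z far top',s[2]-60*s[0])
cv2.imwrite('pics/s3.png',cv2.resize(P[150:270,300:440,::-1],None,fx=5,fy=5,interpolation=cv2.INTER_CUBIC))
E
```

```text
[543.44397069 263.72466819  52.97718937] [ 0.15320106  0.05872284 -0.98644871] 4.6 10.527970501659947 59.60842788219452 [-0.65105986  0.06999001  0.55124246] [-0.20100561  0.57863322 -0.06155623]
plane [1.46591872e-01 6.00023386e-03 3.90200809e+01] deg [8.33969634 0.34378395] 463 z far top 30.22456855874534
```

View pics/s3.png

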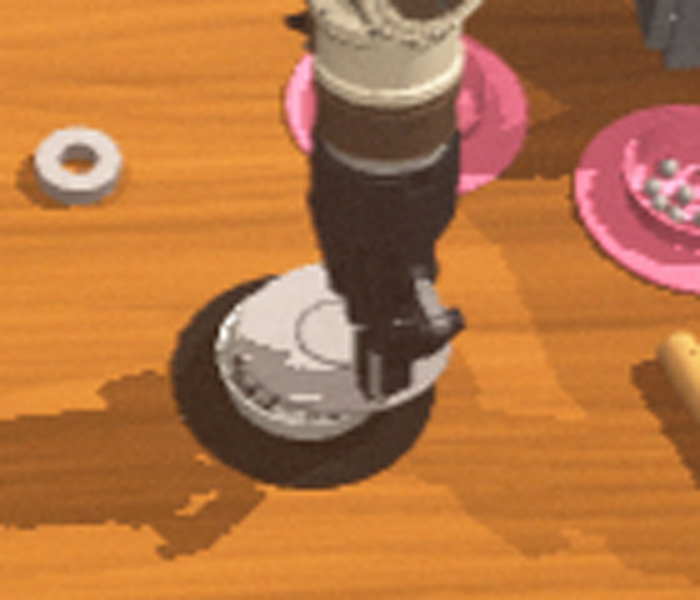

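```bash
python3 - <<'E'
from h import *
p,R,o=pose(); l=np.array([np.cos(np.radians(21)),np.sin(np.radians(21))])
print('up18',R.inv().apply([0,0,18])/250)
p2=p+[0,0,18]; t=np.r_[np.array([501.7,227.7])+48*l,57.5]; G=goal_rot(21); w=(R.inv()*G).as_rotvec()/6
A=np.zeros((3,3)); Q=R
for i in range(6): A+=Q.as_matrix(); Q=Q*Ro.from_rotvec(w)
print(t-p2,np.linalg.solve(A,t-p2)/250,w/np.pi)
E
```

```text
up18 [-7.99902769e-06  1.18073007e-02 -7.10252602e-02]
[  3.06711579 -18.81008947 -13.38566876] [-0.01243926 -0.00343364  0.00864483] [8.73942920e-03 5.60117586e-06 3.86992323e-06]
```

arm_command(steps=[[0,0.003,-0.0178,0,0,0],[0,0.003,-0.0178,0,0,0],[0,0.003,-0.0178,0,0,0],[0,0.003,-0.0178,0,0,0],[0,0,0,0,0,0],[0,0,0,0,0,0],[-0.0124,-0.0034,0.0086,0.0087,0,0],[-0.0124,-0.0034,0.0086,0.0087,0,0],[-0.0124,-0.0034,0.0086,0.0087,0,0],[-0.0124,-0.0034,0.0086,0.0087,0,0],[-0.0124,-0.0034,0.0086,0.0087,0,0],[-0.0124,-0.0034,0.0086,0.0087,0,0],[0,0,0,0,0,0],[0,0,0,0,0,0],[0,0,0,0,0,0]])

```text
time_s: 6.15
tcp_pos: [546.6, 245.2, 58.0]
ee_rot: [0.001, 0.566, 0.824, 0.001]
ft_force: [0.2, 0.4, -1.3]
finger_gap: 10.4
grasp_force: 59.0
```

```bash
python3 - <<'E'
from h import *
p,R,o=pose(); l=np.array([np.cos(np.radians(21)),np.sin(np.radians(21))])
print(p,R.as_matrix()[:,2],o['time_s'],o['finger_gap'],o['ft_force'],'expected centre',p[:2]-48*l)
P,d=eyes.grab_frame('scene'); X=cloud('scene',d); hsv=cv2.cvtColor(P,cv2.COLOR_RGB2HSV); L=p[:2]-48*l
m=(hsv[...,1]<90)&(hsv[...,2]>70)&(np.hypot(X[...,0]-L[0],X[...,1]-L[1])<75)&(abs(X[...,2]-51)<12)
B=X[m]; A=np.c_[(B[:,:2]-L)@l,(B[:,:2]-L)@[-l[1],l[0]],np.ones(len(B))]; z=B[:,2]
for _ in range(4):
    s=np.linalg.lstsq(A,z,rcond=None)[0]; k=abs(A@s-z)<4; A,z=A[k],z[k]
print('plane',s,len(z)); h=s[2]
print('lid',fitc(edges('scene',m,h),60,L,(8,5,4,3)))
T,dt=eyes.grab_frame('top')
cv2.imwrite('pics/s4.png',np.hstack([cv2.resize(I[a:a+120,b:b+100,::-1],None,fx=4,fy=4,interpolation=cv2.INTER_CUBIC) for I,a,b in((P,160,315),(T,125,220))]))
E
```

```text
[546.58683171 245.23029352  58.04730234] [ 0.00251851  0.00107946 -0.99999625] 6.15 10.413893326164146 [ 0.23628966  0.44453702 -1.30334184] expected centre [501.77497123 228.02863194]
plane [ 6.48029713e-03 -7.90101130e-04  5.15308702e+01] 568
lid (array([502.07288443, 231.04443246]), np.int64(70), np.float64(1.0346566216332016))
```

View pics/s4.png

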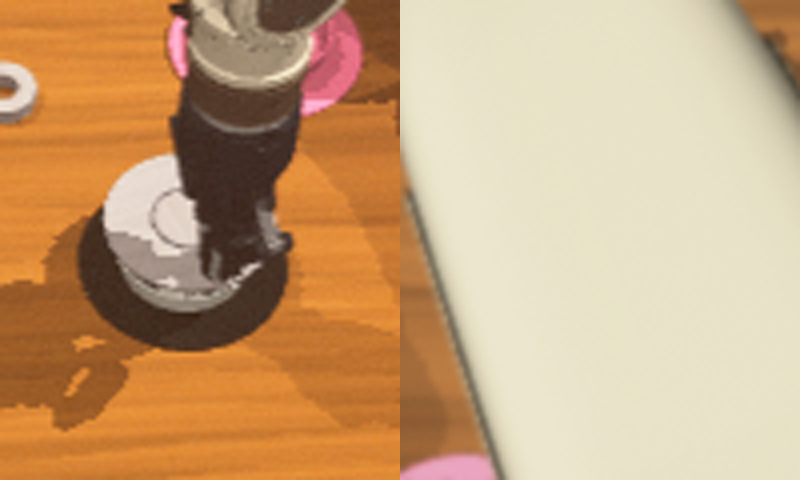

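arm_command(steps=[[-0.003,-0.001,0.02,0,0,0],[0,0,0.02,0,0,0],[0,0,0.02,0,0,0],[0,0,0.013,0,0,0],[0,0,0.006,0,0,0],[0,0,0.004,0,0,0],[0,0,0,0,0,0],[0,0,0,0,0,0]])

```text
time_s: 7.05
tcp_pos: [547.2, 244.5, 37.5]
ee_rot: [0.001, 0.566, 0.824, 0.001]
ft_force: [-0.4, -0.3, -1.9]
finger_gap: 10.5
grasp_force: 59.0
```

```bash
python3 - <<'E'
from h import *
p,R,o=pose(); l=np.array([np.cos(np.radians(21)),np.sin(np.radians(21))])
print(p,R.as_matrix()[:,2],o['time_s'],o['ft_force'],o['torque'])
P,d=eyes.grab_frame('scene'); X=cloud('scene',d); hsv=cv2.cvtColor(P,cv2.COLOR_RGB2HSV); L=p[:2]-48*l
m=(hsv[...,1]<90)&(hsv[...,2]>70)&(np.hypot(X[...,0]-L[0],X[...,1]-L[1])<75)&(abs(X[...,2]-31)<9)
B=X[m]; A=np.c_[(B[:,:2]-L)@l,(B[:,:2]-L)@[-l[1],l[0]],np.ones(len(B))]; z=B[:,2]
for _ in range(4):
    s=np.linalg.lstsq(A,z,rcond=None)[0]; k=abs(A@s-z)<4; A,z=A[k],z[k]
print('plane',s,len(z)); print('lid',fitc(edges('scene',m,31),60,L,(8,5,4,3)))
E
```

```text
[547.18296743 244.4891061   37.51360605] [ 0.00294183  0.0011508  -0.99999501] 7.05 [-0.39073926 -0.34069173 -1.9138555 ] [ 0.03529327 -0.11320812 -0.04037467]
plane [ 6.89904889e-03 -6.15562240e-03  3.12758562e+01] 552
lid (array([502.42846291, 230.3620758 ]), np.int64(73), np.float64(1.1667551273006513))
```

arm_command(steps=[[0,0,0.003,0,0,0],[0,0,0.001,0,0,0],[0,0,0,0,0,0],[0,0,0,0,0,0]])

```text
time_s: 7.5
tcp_pos: [547.3, 244.5, 37.2]
ee_rot: [0.001, 0.566, 0.824, 0.002]
ft_force: [-1.6, -0.4, 5.7]
finger_gap: 10.8
grasp_force: 60.1
```

arm_command(steps=[[0,0,0,0,0,0],[0,0,0,0,0,0],[0,0,0,0,0,0],[0,0,0,0,0,0],[0,0,0,0,0,0]], fingers=0.4)

```text
time_s: 8.0
tcp_pos: [546.9, 244.4, 36.1]
ee_rot: [0.001, 0.566, 0.824, 0.001]
ft_force: [-0.7, -0.0, 0.2]
finger_gap: 51.2
grasp_force: 0.0
```

arm_command(steps=[[0,0,-0.05,0,0,0],[0,0,-0.15,0,0,0],[0,0,-0.18,0,0,0],[0,0,-0.18,0,0,0],[-0.19,0,0,0,0,0],[-0.19,0,0,0,0,0],[-0.19,0,0,0,0,0],[-0.19,0,0,0,0,0],[-0.19,0,0,0,0,0],[-0.19,0,0,0,0,0],[-0.19,0,0,0,0,0],[-0.19,0,0,0,0,0],[0,0,0,0,0,0],[0,0,0,0,0,0]])

```text
time_s: 9.4
tcp_pos: [682.7, -112.0, 176.4]
ee_rot: [0.001, 0.568, 0.823, 0.001]
ft_force: [-0.3, 0.2, 0.0]
finger_gap: 50.9
grasp_force: 0.0
```

```bash
python3 - <<'E'
from h import *
p,R,o=pose(); print(p,o['time_s'],o['ft_force'])
out=[]
for n,b in (('scene',315),('top',220)):
    P,d=eyes.grab_frame(n); blk,gray,z,X=masks(n,P,d); m=X[gray&(abs(z-31)<6)]
    print(n,'plane',np.linalg.lstsq(np.c_[m[:,:2]-[502,228],np.ones(len(m))],m[:,2],rcond=None)[0])
    E=edges(n,gray&(z>24),31); print('lid',fitc(E,60,(502,228)))
    hsv=cv2.cvtColor(P,cv2.COLOR_RGB2HSV); k=(((hsv[...,2]<95)|(gray&(z>20)))&(np.hypot(X[...,0]-502,X[...,1]-228)<110)).astype(np.uint8)
    k=cv2.morphologyEx(k,cv2.MORPH_OPEN,np.ones((5,5)))
    F=edges(n,k,4); print('foot fixed',fitc(F,75,(502,228),(10,8,6,5)),'free',least_squares(lambda q:np.hypot(*(F-q[:2]).T)-q[2],[502,228,75],loss='soft_l1').x)
    a=160 if n=='scene' else 125
    out.append(cv2.resize(P[a:a+120,b:b+100,::-1],None,fx=4,fy=4,interpolation=cv2.INTER_CUBIC))
cv2.imwrite('pics/s5.png',np.hstack(out))
E
```

```text
[ 682.74476598 -112.02965673  176.43509245] 9.4 [-0.31865404  0.24940603  0.03178267]
scene plane [5.02855146e-03 3.80824443e-03 3.10463126e+01]
lid (array([501.22085242, 230.6461344 ]), np.int64(75), np.float64(1.2439339807471903))
foot fixed (array([501.10328878, 228.99257978]), np.int64(104), np.float64(1.7129725869625865)) free [502.39804515 229.02451273  73.26189004]
top plane [-1.70046676e-04 -1.84250654e-04  3.14905649e+01]
lid (array([502.06487986, 229.34559851]), np.int64(108), np.float64(0.9805223152696269))
foot fixed (array([502.46997857, 228.22063425]), np.int64(110), np.float64(1.7285541683247188)) free [497.18925237 223.69516503  68.6092707 ]
```

View pics/s5.png

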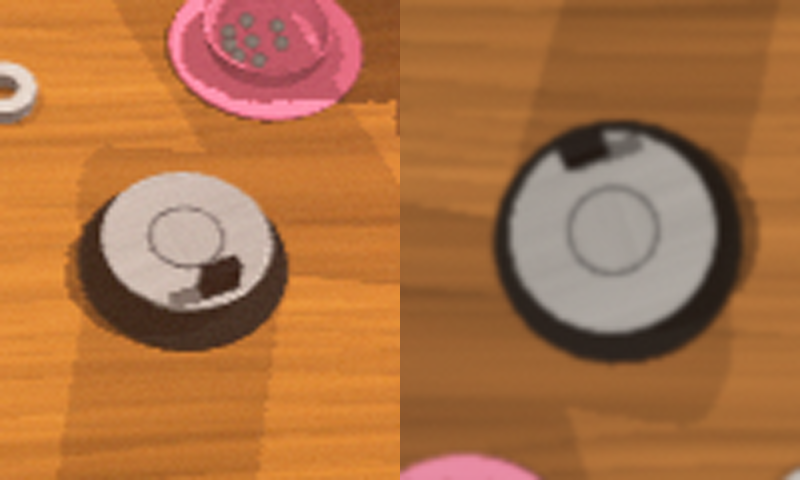

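The lid lies flat at z≈31. It is centred to within about 1–2 mm of the foot, with an even black ring around it in both views, so I'm handing in.

```bash
python3 -c "
from plant import bot; print(bot.close_job())"
```

```text
the job is handed in; nothing more can be done
None
```

The job is handed in: I raised the lid tab-side first, lifted it about 2 cm, brought it over the middle and lowered it onto the rim before letting go; the last images show it flat, covering the dish and centred to within about 2 mm.

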